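# Turn the pipe-fitting carousel until the ball valve faces front

## Task

On the bench is a round carousel with five white pipe fittings standing in its cups. With the fingertips, push the notched rim round, either way, until the ball valve (the fitting with the wing handle on its side) stands squarely in line with the V-shaped pointer on the board underneath, and leave the carousel at rest like that. Do not touch or lift the fittings, and leave the other things on the bench where they are.

Things in the scene. Friction and masses are not known exactly. Their poses are not given: they have to be found in the camera images.
- board: Fixed plywood base of the carousel: disc of 165 mm radius, 12 mm thick, with a 70 mm wide tongue to 230 mm from the centre along its own -x (the front, towards the robot, up to 35 degrees either side). On the tongue lies the pointer: a dark steel V, 20 mm above the bench, its tip towards the centre and 176 mm from it. Origin: on the turning axis at bench height; z up.
- front_spot (a point): Point in the board's frame, 68 mm from the turning axis straight towards the pointer, at the height of the turntable's deck (35 mm above the bench): where the axis of the ball valve must come.
- turntable: Turntable (grey deck, plywood rim), 1 to 2 kg, turns endlessly either way about the vertical axis through its origin (at bench height). Deck: 150 mm radius, top 35 mm above the bench. Five cups, 68 mm from the axis, at 36, 108, 180, 252 and 324 degrees from its own x (counter-clockwise from above): collars 10 mm high, 45 mm inside. Needs about 1 N at the rim; stops within a few degrees when no longer pushed; no detents.
- notch (a point): Centre of one of the five equal notches in the turntable's raised rim: 135 mm from the axis along the turntable's own x, 48 mm above the bench; the others follow every 72 degrees. Notches are 28 degrees wide (66 mm here) and open above, inside and outside. A fingertip put down here, 13 mm clear of the deck, pushes the side of a rim block along.
- rim_block (a point): Top centre of one of the five rim blocks, at 36 degrees from the turntable's own x (others every 72 degrees), 131 mm from the axis, 70 mm above the bench. Each is solid, from 112 to 150 mm radius, 35 mm high above the deck, 44 degrees long, outside a cup.
- valve: The ball valve: white plastic, 62 mm tall, 42 mm diameter at foot and top collar, rounded in the middle, with a flat wing handle (36 mm wide, 13 mm high) on a short stem to one side, at 31 mm height, reaching 34 mm from its axis. Loose, upright in one of the five cups; which cup and its yaw vary. Origin: centre of its underside, z up, x towards the handle.
- elbow: White pipe elbow, 63 mm tall, 42 mm foot, with a round outlet of 39 mm diameter to one side at 43 mm height, reaching 33 mm from its axis. Loose, upright in one of the five cups; which cup and its yaw vary. Origin: centre of its underside, z up, x towards the outlet.
- tee: White pipe tee, 62 mm tall, 42 mm foot and top collar, with a round branch of 32 mm diameter to one side at 31 mm height, reaching 33 mm from its axis. Loose, upright in one of the five cups; which cup and its yaw vary. Origin: centre of its underside, z up, x towards the branch.
- coupling: White straight coupling, a plain tube 55 mm tall, 42 mm diameter. Loose, upright in one of the five cups; which cup and its yaw vary. Origin: centre of its underside, z up.
- union: White pipe union, 60 mm tall, 42 mm foot, with a hexagonal nut 54 mm wide from 18 to 40 mm height and a 37 mm tube above it. Loose, upright in one of the five cups; which cup and its yaw vary. Origin: centre of its underside, z up.
- cement_tin: Loose round tin, 76 mm diameter, 97 mm tall with its black cap, on the bench beside the carousel (left). Origin: centre of its underside.
- primer_tin: Loose round tin, 58 mm diameter, 80 mm tall with its black cap, on the bench beside the carousel (right). Origin: centre of its underside.
- solvent_can: Loose blue rectangular can, 60 by 100 mm, 178 mm tall with its cap, on the left towards the robot. Origin: centre of its underside.
- tape_measure: Loose black tape measure, 70 by 35 mm, 65 mm tall, to the right. Origin: centre of its underside.
- pipe_offcut: Loose white pipe offcut standing on end, 41 mm diameter, 80 mm tall, to the right. Origin: centre of its underside.
- wrench: Loose steel wrench, about 180 mm long, lying on the bench, to the left. Origin: underside, near its middle; x along it.
Mind the look-alikes: they are no part of the job. Leave any brown, turquoise or yellow look-alike of the union alone.

How it is judged:
By the outcome, as a careful person would: the job done as asked, in the order asked, and still so for the second after the job is handed in, with the robot touching nothing.
It also fails if it takes over 58 s, if anything falls off the work surface, if the arm or the gripper's body presses on something with over 40 N, if the wrist force passes 120 N, or if a joint passes its speed limit or range.

## Robot

A 6-joint arm with a two-finger parallel gripper is mounted at the origin on the work surface. World frame = base frame: x ahead of the robot, y to its left, z up, the work surface at z = 0. Lengths are in m, angles in rad, forces in N, time in s.
With the tool pointing down it reaches from about 0.35 to 0.85 m from the base axis. Payload 8.1 kg.
Tool frame: the origin (TCP) lies between the finger pads; the fingertips stand 11 mm ahead of it and the grasp point (between the pads) lies 8 mm behind it (robot.tips_ahead is the distance from the TCP to the fingertips, in m); z points along the fingers, y is the line along which they close (so a half turn about z gives the same grasp; the last joint's range is limited). The gripper opens to 93 mm and grips with 3 to 60 N. Pads are 15 mm wide; open, the fingers measure 128 mm over their backs; the gripper's body (75 mm by 188 mm) begins 65 mm behind the grasp point.
Start: joints at [1.165, 0.13, 1.488, -0, 1.523, -0.085], TCP at [0.189, 0.569, 0.23] pointing down, gripper open.
Joint ranges: [-2.96, 2.96], [-0.89, 2.26], [0.02, 2.5], [-1.34, 4.48], [0, 2.73], [-2.66, 2.66]. Speed limits (rad/s): [2.39, 2.39, 2.79, 3.14, 3.14, 3.14].

## Interface

Orientations are given as a rotation vector (axis times angle).
In Python, from plant import robot gives the robot as it stands. The module is installed in compiled form; this text tells all that it offers.
- The arm moves only by the tool move_arm, never from a script. Its argument "deltas" is one flat list of numbers, 7 for each row, row after row: the shift along the tool's x, y, z in m, then the turn, a rotation vector about the tool's x, y, z in rad, then the opening, from 0 (shut) to 1 (fully open). A call has 1 to 12 rows; each row is the pose to reach, as a shift and turn from the pose commanded when the call began, along the tool's axes at that moment; what a row does not reach only later rows make up. A row lasts 1/8 s, in which the tool goes at most 62.5 mm and 10.7 degrees, less where a joint would pass 70% of its speed; a pose out of reach is approached as far as the arm can. A call with a gripper value outside its range is refused whole. The fingers move at their own pace and stop on an object; "squeeze" is the grip in N (left out, the last holds). Time passes only in rows, so rows that repeat a pose let the fingers close. It gives the time, the measured TCP pose, the force, the opening and the grip force at its end, in the units of the state.
- robot.read_state(): the state, without advancing time (a new reading comes with each control period).
- robot.read_camera(name): name is "scene" or "top"; returns (picture, depth): 420x560x3 uint8, red, green, blue; 420x560 float32, m along the optical axis (not along the pixel's ray), 0 where there is no reading.
- robot.camera_model(name): a dict with "K" (3x3 intrinsics, pixels), "k1" (the pictures are not rectified: a ray, as slopes to the right and down, at radius r is drawn at 1 + k1 r^2 times it, then the intrinsics apply), "R" (3x3) and "t" (3): a world point X has camera coordinates R X + t. Camera axes: x right, y down, z forward; pixel columns grow to the right and rows downward; lengths in m; the calibration is good to about 2 mm. A picture is of the moment at which its call begins. camera_model takes no time and is no camera call.
- robot.close_job(): hands the job in; it is judged then, once.
Trained networks look in the newest picture that a camera, given by its name, has taken for a name from the list of things; names that differ only in an ending like _2 or _b are one class to them, and where a whole thing is asked for, a point or a joint stands for the part that bears it (a point fixed in the world has none). Each returns a list of dicts, best first, with "confidence" (0 to 1); they miss things now and then, are a little off and sometimes report something else, mostly with a low value. They report only what shows in the picture. A call takes as long as a camera call. They do not tell look-alikes from the thing itself.
- robot.recognise(camera, label): "uv" ([column, row] in pixels, amid what is visible of it).
The state is a dict: "t": time; "q": joint angles; "dq": joint speeds; "joint_torque": joint torques, N m; "tool_pos": TCP position; "orientation": TCP orientation; "force": force on the tool from outside, world axes, zero at the start; "wrist_torque": the same for the moment, N m; "opening": finger opening in m; "gripper_force": force on a finger pad.
Only numpy, scipy, OpenCV 4.12 (cv2) and the standard library are available. Lean on these libraries where they do the work, as an engineer would, in place of code of your own. Each camera call takes 0.05 s, during which the arm holds its last target. There are 200 camera calls.

## Working session

There is one attempt and no reset: what is moved stays moved. The work goes in short steps, Python scripts to look and compute and a tool call to move; the robot and the scene stay as the last step left them, time stands still between calls to the robot, and variables do not carry over. Pictures are saved under pics/ and viewed, at most 10 in all, crops included, and the job is handed in when it is done.

Besides the shell and the picture viewer there is one more tool, called after "Emit:" as name(argument=value, ...), one argument or row to a line, values as JSON. move_arm: Moves the arm, as the interface text tells. Its arguments: {"type":"object","properties":{"deltas":{"type":"array","items":{"type":"number"}},"squeeze":{"type":"number"}},"required":["deltas"]}

```bash
mkdir -p pics; cat > h.py <<'E'
import numpy as np, cv2
from plant import robot
def ray(cam,uv):
    m=robot.camera_model(cam);K=np.array(m["K"]);R=np.array(m["R"]);t=np.array(m["t"])
    d=np.array([(uv[0]-K[0,2])/K[0,0],(uv[1]-K[1,2])/K[1,1]]);u=d.copy()
    for _ in range(20): u=d/(1+m["k1"]*(u@u))
    return -R.T@t, R.T@np.array([u[0],u[1],1.])
def at_z(cam,uv,z):
    c,d=ray(cam,uv); return c+d*(z-c[2])/d[2]
def at_depth(cam,uv,dep):
    c,d=ray(cam,uv); return c+d*dep
def proj(cam,X):
    m=robot.camera_model(cam);K=np.array(m["K"]);p=np.array(m["R"])@np.array(X)+np.array(m["t"])
    u=p[:2]/p[2];u=u*(1+m["k1"]*(u@u));return np.array([K[0,0]*u[0]+K[0,2],K[1,1]*u[1]+K[1,2]])
E
python3 - <<'E'
from h import *
for c in("top","scene"):
    im,d=robot.read_camera(c);np.savez(f"pics/{c}0.npz",im=im,d=d)
    cv2.imwrite(f"pics/{c}0.png",im[:,:,::-1])
    for l in("valve","elbow","tee","coupling","union","board","front_spot","turntable","notch","rim_block"):
        for r in robot.recognise(c,l)[:5]:
            u=r["uv"];dd=d[int(u[1]),int(u[0])]
            print(c,l,np.round(u),round(r["confidence"],2),np.round(at_depth(c,u,dd),3))
E
```

```text
top valve [313. 161.] 0.65 [ 0.613 -0.105  0.097]
top valve [326. 232.] 0.49 [ 0.43  -0.145  0.01 ]
top elbow [280. 193.] 0.6 [ 0.528 -0.014  0.084]
top tee [328. 184.] 0.57 [ 0.547 -0.144  0.099]
top coupling [284. 161.] 0.62 [ 0.619 -0.025  0.086]
top coupling [441. 219.] 0.61 [ 0.456 -0.459  0.059]
top coupling [107. 182.] 0.56 [0.583 0.498 0.006]
top coupling [325. 234.] 0.19 [ 0.423 -0.141  0.008]
top union [198. 203.] 0.79 [0.508 0.217 0.053]
top union [303. 202.] 0.68 [ 0.498 -0.076  0.094]
top union [369. 278.] 0.61 [ 0.295 -0.25   0.062]
top union [412. 185.] 0.6 [ 0.552 -0.384  0.059]
top board [328. 232.] 0.55 [ 0.429 -0.15   0.014]
top front_spot [326. 235.] 0.78 [ 0.419 -0.143  0.013]
top front_spot [300. 181.] 0.41 [ 0.573 -0.071  0.038]
top turntable [302. 183.] 0.73 [ 0.565 -0.078  0.041]
top notch [303. 178.] 0.72 [ 0.581 -0.081  0.04 ]
top notch [325. 184.] 0.52 [ 0.547 -0.136  0.103]
top rim_block [302. 184.] 0.8 [ 0.565 -0.076  0.036]
scene valve [246. 244.] 0.63 [ 0.656 -0.102  0.09 ]
scene valve [137. 235.] 0.46 [ 0.637 -0.476  0.065]
scene elbow [276. 227.] 0.62 [ 0.567 -0.016  0.076]
scene tee [241. 222.] 0.5 [ 0.575 -0.133  0.099]
scene coupling [271. 241.] 0.64 [ 0.636 -0.025  0.089]
scene union [222. 178.] 0.74 [ 0.31  -0.262  0.035]
scene union [261. 216.] 0.53 [ 0.527 -0.074  0.08 ]
scene union [347. 229.] 0.49 [0.537 0.223 0.058]
scene union [169. 230.] 0.46 [ 0.589 -0.386  0.042]
scene front_spot [254. 276.] 0.69 [ 0.723 -0.073  0.012]
scene turntable [255. 240.] 0.63 [ 0.597 -0.086  0.035]
scene notch [258. 239.] 0.94 [ 0.595 -0.075  0.038]
scene notch [241. 223.] 0.2 [ 0.58  -0.133  0.099]
scene rim_block [260. 239.] 0.97 [ 0.594 -0.068  0.037]
```

View pics/top0.png

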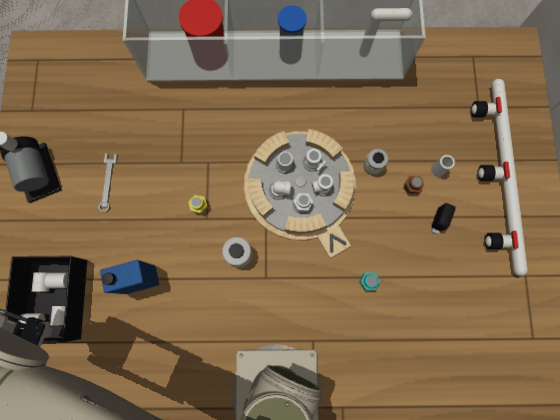

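View pics/scene0.png

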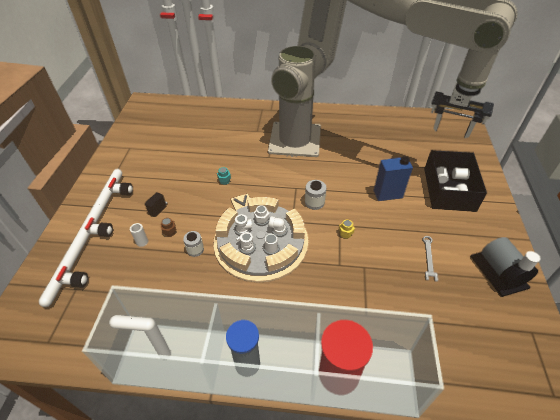

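The top view shows the carousel around (300,184) and the pointer at (336,240). The valve is either the fitting at (314,160) or the one at (325,184), so I'll enlarge to decide.

```bash
python3 - <<'E'
from h import *
a=np.load("pics/top0.npz");b=np.load("pics/scene0.npz")
A=cv2.resize(a["im"][125:260,240:360],None,fx=4.4,fy=4.4,interpolation=cv2.INTER_CUBIC)
B=cv2.resize(b["im"][190:280,205:315],None,fx=6,fy=6,interpolation=cv2.INTER_CUBIC)
cv2.imwrite("pics/c1.png",A[:,:,::-1]);cv2.imwrite("pics/c2.png",B[:,:,::-1])
# depth -> points; circle fit of rim blocks tops z~.07
d=a["d"];P=[]
for v in range(120,260):
  for u in range(235,365):
    if d[v,u]>0: P.append(np.r_[at_depth("top",(u,v),d[v,u]),u,v])
P=np.array(P);np.save("pics/P.npy",P)
S=P[(abs(P[:,2]-.070)<.006)]
from scipy.optimize import least_squares
# centre such that block tops lie between r 112..150
c0=np.array([.565,-.078])
Sb=S[np.linalg.norm(S[:,:2]-c0,axis=1)>.10]
f=lambda p:np.maximum(0,abs(np.linalg.norm(Sb[:,:2]-p,axis=1)-.131)-.019)+0.05*(np.linalg.norm(Sb[:,:2]-p,axis=1)-.131)
r=least_squares(f,c0,loss="soft_l1",f_scale=.003);print(r.x,len(Sb))
w=Sb[:,:2]-r.x;rr=np.hypot(*w.T);print(np.percentile(rr,[2,50,98]))
z=np.exp(5j*np.arctan2(w[:,1],w[:,0])).mean();print("block mod72 deg",np.degrees(np.angle(z))/5,abs(z), "expected",np.sin(5*np.radians(22))/(5*np.radians(22)))
print(np.histogram(P[:,2],bins=np.arange(-.01,.12,.01)))
print([np.round(at_z("top",u,.02),4) for u in((336,240),(326,234))])
E
```

```text
Traceback (most recent call last):
  File "h.py", line 11, in at_depth
    c,d=ray(cam,uv); return c+d*dep
        ~~~^^^^^^^^
  File "h.py", line 4, in ray
    m=robot.camera_model(cam);K=np.array(m["K"]);R=np.array(m["R"]);t=np.array(m["t"])
ValueError: time passes only in moves, steps and waits
```

View pics/c1.png

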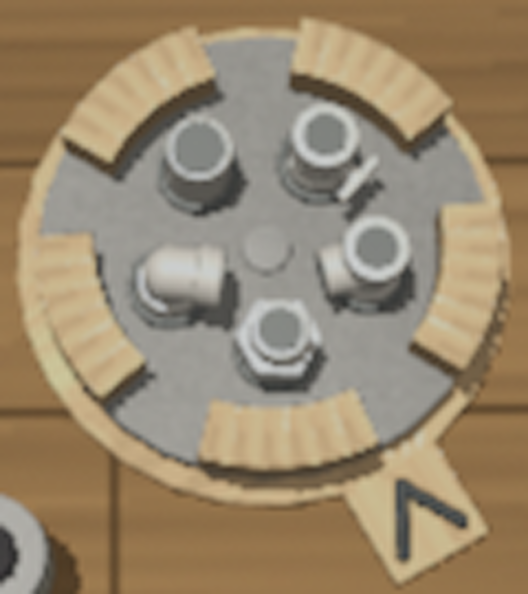

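View pics/c2.png

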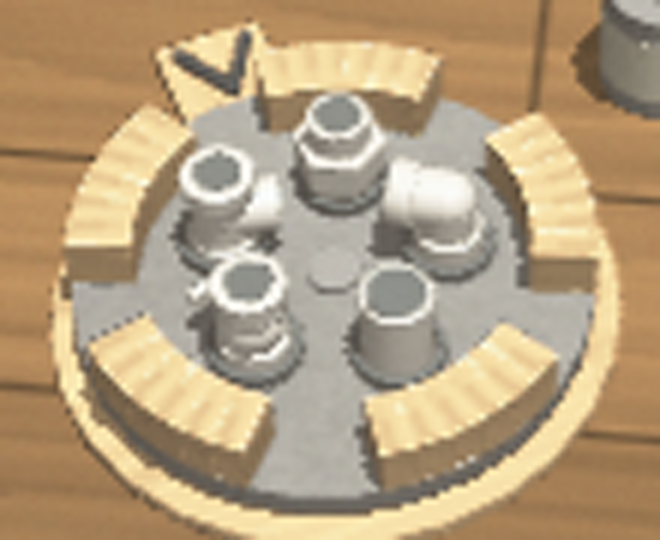

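The crops show the valve, with its flat wing, in the cup at crop 1 (325,140), which is top (314,157). The tee is next to it at top (325,183), and the V's tip is near top (331,235).

```bash
sed -i 's/^def ray/_M={}\ndef cm(c):\n    if c not in _M: _M[c]=robot.camera_model(c)\n    return _M[c]\ndef ray/; s/m=robot.camera_model(cam)/m=cm(cam)/' h.py
cat > meas.py <<'E'
from h import *
from scipy.optimize import least_squares
def cloud(cam,d,u0,u1,v0,v1):
    P=[np.r_[at_depth(cam,(u,v),d[v,u]),u,v] for v in range(v0,v1) for u in range(u0,u1) if d[v,u]>0]
    return np.array(P)
def fit(P,c0,fixed=False):
    Sb=P[abs(P[:,2]-.070)<.007]; Sb=Sb[abs(np.hypot(*(Sb[:,:2]-c0).T)-.131)<.03]
    f=lambda p:np.maximum(0,abs(np.hypot(*(Sb[:,:2]-p).T)-.131)-.019)+.05*(np.hypot(*(Sb[:,:2]-p).T)-.131)
    c=np.array(c0) if fixed else least_squares(f,c0,loss="soft_l1",f_scale=.003).x
    w=Sb[:,:2]-c; z=np.exp(5j*np.arctan2(w[:,1],w[:,0])).mean()
    return c,np.degrees(np.angle(z))/5,abs(z),np.percentile(np.hypot(*w.T),[2,50,98]),len(Sb)
E
python3 - <<'E'
from meas import *
for cam,b in(("top",(235,365,120,260)),("scene",(205,315,185,285))):
    a=np.load(f"pics/{cam}0.npz");P=cloud(cam,a["d"],*b);np.save(f"pics/P{cam}.npy",P)
    r=fit(P,np.array([.56,-.08]));print(cam,r)
    # dark V pixels
    im=a["im"];u=P[:,3].astype(int);v=P[:,4].astype(int);c=r[0]
    X=np.array([at_z(cam,p[3:],.020)[:2] for p in P]);dr=np.hypot(*(X-c).T)
    m=(im[v,u].astype(int).max(1)<95)&(dr>.172)&(dr<.24)
    print(np.round(np.c_[X[m],u[m],v[m],dr[m],np.degrees(np.arctan2(*(X[m]-c).T[::-1]))],3))
    if cam=="top":
      # board outer disc, tongue: z~.012
      m=(abs(P[:,2]-.012)<.004)&(im[v,u].astype(int).sum(1)>420);print("tongue",np.degrees(np.arctan2(*(P[m&(dr>.17)][:,:2].mean(0)-c)[::-1])),m.sum())
    # valve top
    m=(P[:,2]>.085)&(P[:,2]<.11)&(np.hypot(*(P[:,:2]-c).T)<.11)
    for k in range(5):
        pass
    an=np.degrees(np.arctan2(*(P[m,:2]-c).T[::-1]));print(np.histogram(an,bins=np.arange(-180,181,12)))
E
```

```text
top (array([ 0.57032019, -0.07301471]), np.float64(-31.92065676058001), np.float64(0.45282603259359105), array([0.11259301, 0.13163438, 0.14889294]), 2435)
[[ 6.29000e-01 -2.61000e-01  3.64000e+02  1.64000e+02  1.97000e-01
  -7.27370e+01]
 [ 6.26000e-01 -2.61000e-01  3.64000e+02  1.65000e+02  1.96000e-01
  -7.35810e+01]
 [ 6.23000e-01 -2.61000e-01  3.64000e+02  1.66000e+02  1.95000e-01
  -7.44330e+01]
 [ 6.20000e-01 -2.61000e-01  3.64000e+02  1.67000e+02  1.94000e-01
  -7.52930e+01]
 [ 6.17000e-01 -2.61000e-01  3.64000e+02  1.68000e+02  1.93000e-01
  -7.61600e+01]
 [ 4.19000e-01 -1.55000e-01  3.30000e+02  2.35000e+02  1.72000e-01
  -1.51728e+02]
 [ 4.19000e-01 -1.57000e-01  3.31000e+02  2.35000e+02  1.74000e-01
  -1.50905e+02]
 [ 4.19000e-01 -1.60000e-01  3.32000e+02  2.35000e+02  1.75000e-01
  -1.50095e+02]
 [ 4.16000e-01 -1.55000e-01  3.30000e+02  2.36000e+02  1.75000e-01
  -1.52200e+02]
 [ 4.16000e-01 -1.57000e-01  3.31000e+02  2.36000e+02  1.76000e-01
  -1.51385e+02]
 [ 4.16000e-01 -1.60000e-01  3.32000e+02  2.36000e+02  1.78000e-01
  -1.50583e+02]
 [ 4.16000e-01 -1.63000e-01  3.
[... 9033 characters left out ...]
0e-01
   1.36977e+02]
 [ 4.11000e-01  7.60000e-02  3.06000e+02  2.06000e+02  2.21000e-01
   1.36669e+02]
 [ 4.11000e-01  8.00000e-02  3.07000e+02  2.06000e+02  2.24000e-01
   1.36045e+02]
 [ 4.10000e-01  8.30000e-02  3.08000e+02  2.06000e+02  2.26000e-01
   1.35436e+02]
 [ 4.15000e-01  8.70000e-02  3.09000e+02  2.07000e+02  2.26000e-01
   1.33895e+02]]
(array([33, 12,  0,  0,  1, 22, 41, 38, 14,  0,  0, 19, 53, 56,  7,  0,  0,
       44, 49, 19,  0,  0,  8, 57, 36,  9,  2,  0, 10, 33]), array([-180, -168, -156, -144, -132, -120, -108,  -96,  -84,  -72,  -60,
        -48,  -36,  -24,  -12,    0,   12,   24,   36,   48,   60,   72,
         84,   96,  108,  120,  132,  144,  156,  168,  180]))
```

```bash
python3 - <<'E'
from h import *
from scipy.spatial.transform import Rotation as Ro
s=robot.read_state();print(s["t"],s["tool_pos"],s["opening"],robot.tips_ahead);print(Ro.from_rotvec(s["orientation"]).as_matrix().round(4))
E
```

```text
1.1 [0.18920352 0.56939158 0.22964802] 0.09291813564596926 0.011
[[-0.949   0.3153  0.    ]
 [ 0.3153  0.949  -0.    ]
 [-0.     -0.     -1.    ]]
```

Emit:
move_arm(
  deltas=[-0.04,-0.042,0,0,0,0,0,-0.08,-0.084,0,0,0,0,0,-0.12,-0.126,0,0,0,0,0,-0.16,-0.168,0,0,0,0,0,-0.2,-0.21,0,0,0,0,0,-0.24,-0.252,0,0,0,0,0,-0.28,-0.294,0,0,0,0,0,-0.32,-0.336,0,0,0,0,0,-0.36,-0.378,0,0,0,0,0,-0.4,-0.42,0,0,0,0,0,-0.434,-0.4585,0,0,0,0,0,-0.434,-0.4585,0,0,0,0,0],
)

```text
t: 2.6
tool_pos: [0.4571, -0.0056, 0.2296]
orientation: [0.509, 3.1, -0.001]
force: [-0.0, 0.2, 0.7]
opening: 0.0004
gripper_force: 0.0
```

```bash
cat > way.py <<'E'
import numpy as np
c=np.array([.571,-.0742]);R=np.array([[-.949,.3153],[.3153,.949]])
def P(a,r=.135): return c+r*np.array([np.cos(np.radians(a)),np.sin(np.radians(a))])
def way(p0,angs,r=.135): 
    for a in angs: print(a,(R.T@(P(a,r)-p0)).round(3).tolist())
E
python3 -c "
from way import *
p=np.array([.4571,-.0047]);way(p,[148,*range(144,27,-6)])"
```

```text
148 [0.001, 0.002]
144 [-0.001, 0.011]
138 [-0.006, 0.024]
132 [-0.013, 0.037]
126 [-0.02, 0.049]
120 [-0.029, 0.06]
114 [-0.039, 0.07]
108 [-0.05, 0.079]
102 [-0.062, 0.086]
96 [-0.074, 0.093]
90 [-0.087, 0.098]
84 [-0.101, 0.102]
78 [-0.115, 0.104]
72 [-0.129, 0.105]
66 [-0.143, 0.104]
60 [-0.157, 0.102]
54 [-0.171, 0.099]
48 [-0.184, 0.094]
42 [-0.197, 0.087]
36 [-0.209, 0.08]
30 [-0.22, 0.071]
```

Emit:
move_arm(
  deltas=[0,0,0.03,0,0,0,0,0,0,0.06,0,0,0,0,0,0,0.09,0,0,0,0,0,0,0.12,0,0,0,0,0,0,0.145,0,0,0,0,0,0,0.162,0,0,0,0,0,0,0.17,0,0,0,0,0,0,0.17,0,0,0,0],
)

```text
t: 3.6
tool_pos: [0.4564, -0.0023, 0.0596]
orientation: [-0.501, -3.101, -0.0]
force: [0.8, -0.2, 0.0]
opening: -0.0001
gripper_force: 0.0
```

Emit:
move_arm(
  deltas=[-0.002,0.009,0,0,0,0,0,-0.007,0.022,0,0,0,0,0,-0.014,0.035,0,0,0,0,0,-0.021,0.047,0,0,0,0,0,-0.03,0.058,0,0,0,0,0,-0.04,0.068,0,0,0,0,0,-0.051,0.077,0,0,0,0,0,-0.063,0.084,0,0,0,0,0,-0.075,0.091,0,0,0,0,0,-0.088,0.096,0,0,0,0,0,-0.102,0.1,0,0,0,0,0,-0.116,0.102,0,0,0,0,0],
)

```text
t: 5.1
tool_pos: [0.5994, 0.0579, 0.0592]
orientation: [-0.502, -3.1, -0.0]
force: [-3.9, -0.9, 1.1]
opening: 0.0001
gripper_force: 1.8
```

Emit:
move_arm(
  deltas=[-0.014,0.001,0,0,0,0,0,-0.028,0,0,0,0,0,-0.042,-0.002,0,0,0,0,-0.056,-0.005,0,0,0,0,0,-0.069,-0.01,0,0,0,0,0,-0.076,-0.0135,0,0,0,0,0,-0.082,-0.017,0,0,0,0,0,-0.086,-0.019,0,0,0,0,0,-0.09,-0.0215,0,0,0,0,0,-0.094,-0.024,0,0,0,0,0,-0.094,-0.024,0,0,0,0,0,-0.094,-0.024,0,0,0,0,0],
)

```text
$.deltas: bad value
```

Rows 2 and 3 were one number short. I'll resend them with all seven.

Emit:
move_arm(
  deltas=[-0.014,0.001,0,0,0,0,0,-0.028,0,0,0,0,0,0,-0.042,-0.002,0,0,0,0,0,-0.056,-0.005,0,0,0,0,0,-0.069,-0.01,0,0,0,0,0,-0.076,-0.0135,0,0,0,0,0,-0.082,-0.017,0,0,0,0,0,-0.086,-0.019,0,0,0,0,0,-0.09,-0.0215,0,0,0,0,0,-0.094,-0.024,0,0,0,0,0,-0.094,-0.024,0,0,0,0,0,-0.094,-0.024,0,0,0,0,0],
)

```text
t: 6.6
tool_pos: [0.6805, 0.0053, 0.0597]
orientation: [0.502, 3.101, 0.0]
force: [0.6, 0.2, -0.1]
opening: 0.0003
gripper_force: 0.0
```

```bash
cat > look.py <<'E'
from meas import *
import sys
n=sys.argv[1]
for cam,b,c in(("top",(235,365,120,260),(.5703,-.0730)),("scene",(205,315,185,285),(.5716,-.0755))):
    im,d=robot.read_camera(cam);cv2.imwrite(f"pics/{cam}{n}.png",im[:,:,::-1]);np.savez(f"pics/{cam}{n}.npz",im=im,d=d)
    P=cloud(cam,d,*b);P=P[P[:,2]<.11];S=P[abs(P[:,2]-.07)<.007]
    w=S[:,:2]-c;r=np.hypot(*w.T);w=w[abs(r-.131)<.02];a=np.degrees(np.arctan2(*w.T[::-1]))
    from scipy.optimize import minimize_scalar
    # fraction of points lying within +-22 deg of block centres, smooth
    t=np.arange(-36,36,.1);sc=[np.mean(np.maximum(0,abs((a-x+36)%72-36)-22)) for x in t]
    k=int(np.argmin(sc));print(cam,len(a),"block mod72:",t[k],np.degrees(np.angle(np.exp(5j*np.radians(a)).mean()))/5,"-> want",-7)
print(robot.read_state()["t"])
E
python3 look.py 1
```

```text
top 1063 block mod72: 5.300000000000587 3.489953477368876 -> want -7
scene 993 block mod72: 7.200000000000614 8.772785740349276 -> want -7
6.7
```

Emit:
move_arm(
  deltas=[-0.002,-0.0015,0,0,0,0,0,-0.004,-0.003,0,0,0,0,0,-0.006,-0.0045,0,0,0,0,0,-0.0075,-0.006,0,0,0,0,0,-0.009,-0.0075,0,0,0,0,0,-0.0105,-0.009,0,0,0,0,0,-0.012,-0.0105,0,0,0,0,0,-0.0135,-0.012,0,0,0,0,0,-0.015,-0.0133,0,0,0,0,0,-0.016,-0.0145,0,0,0,0,0,-0.016,-0.0145,0,0,0,0,0,-0.016,-0.0145,0,0,0,0,0],
)

```text
t: 8.2
tool_pos: [0.6911, -0.0136, 0.0598]
orientation: [0.502, 3.101, -0.0]
force: [0.1, -0.2, -0.3]
opening: 0.0006
gripper_force: 0.0
```

```bash
python3 look.py 2
```

```text
top 1107 block mod72: -3.9999999999995453 -6.402058475305653 -> want -7
scene 1092 block mod72: -2.799999999999528 -3.1795686084135957 -> want -7
8.3
```

View pics/scene2.png

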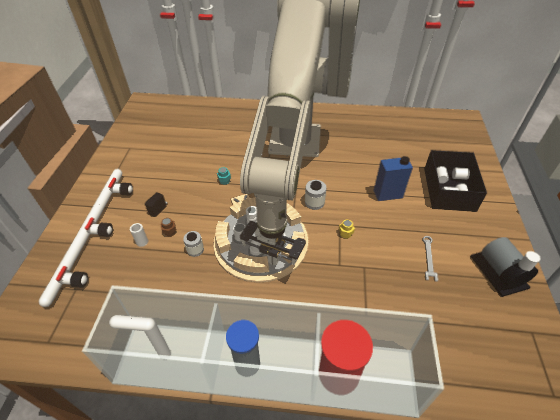

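The arm covers the carousel around (265,235), so I'll lift clear to get a precise reading before the last correction.

Emit:
move_arm(
  deltas=[0.005,0.0045,0,0,0,0,0,0.005,0.0045,-0.03,0,0,0,0,0.005,0.0045,-0.08,0,0,0,0,0.005,0.0045,-0.13,0,0,0,0,0.005,0.0045,-0.17,0,0,0,0,0.005,0.06,-0.17,0,0,0,0,0.005,0.12,-0.17,0,0,0,0,0.005,0.18,-0.17,0,0,0,0,0.005,0.24,-0.17,0,0,0,0,0.005,0.3,-0.17,0,0,0,0,0.005,0.35,-0.17,0,0,0,0,0.005,0.35,-0.17,0,0,0,0],
)

```text
t: 9.8
tool_pos: [0.7951, 0.3254, 0.2229]
orientation: [-0.493, -3.097, 0.003]
force: [-0.7, 0.4, -1.5]
opening: 0.0005
gripper_force: 0.0
```

```bash
python3 look.py 3; python3 - <<'E'
import cv2
a=cv2.imread("pics/top3.png")[125:260,240:360];cv2.imwrite("pics/c3.png",cv2.resize(a,None,fx=4.4,fy=4.4,interpolation=2))
E
```

```text
top 2467 block mod72: -3.9999999999995453 -4.053064014795546 -> want -7
scene 1329 block mod72: -3.899999999999544 -3.9833757972361923 -> want -7
9.9
```

View pics/c3.png

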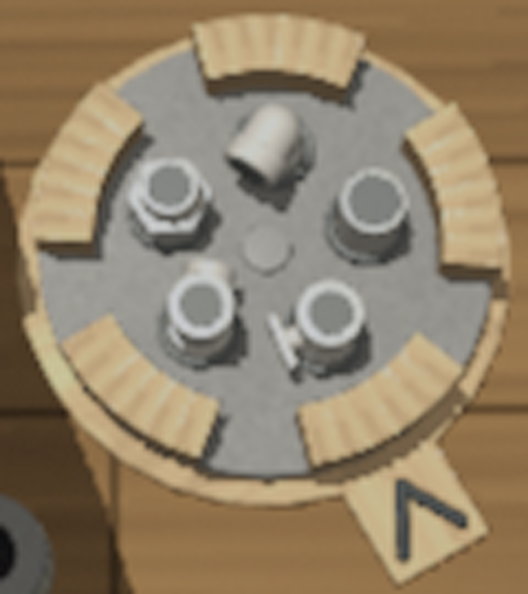

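The top view shows the valve in the front cup at crop (330,310), about 3° short of the V. Next is a short slow push of 3°.

Emit:
move_arm(
  deltas=[0,-0.05,0,0,0,0,0,0,-0.11,0,0,0,0,0,0,-0.17,0,0,0,0,0,0,-0.23,0,0,0,0,0,0,-0.29,0,0,0,0,0,0,-0.33,0,0,0,0,0,0,-0.3455,0,0,0,0,0,0,-0.3455,0.05,0,0,0,0,0,-0.3455,0.1,0,0,0,0,0,-0.3455,0.14,0,0,0,0,0,-0.3455,0.165,0,0,0,0,0,-0.3455,0.17,0,0,0,0],
)

```text
t: 11.4
tool_pos: [0.6857, -0.0075, 0.0581]
orientation: [-0.502, -3.098, 0.0]
force: [-0.8, -0.0, 0.5]
opening: 0.0005
gripper_force: 0.0
```

```bash
python3 - <<'E'
from meas import *
for cam,b,c in(("top",(235,365,120,260),(.5703,-.0730)),("scene",(205,315,185,285),(.5716,-.0755))):
    d=np.load(f"pics/{cam}3.npz")["d"];P=cloud(cam,d,*b)
    w=P[abs(P[:,2]-.097)<.005][:,:2]-c;r=np.hypot(*w.T);a=np.degrees(np.arctan2(*w.T[::-1]))
    for k in(-148,140,68,-4,-76):
        m=(abs((a-k+180)%360-180)<30)&(r<.1);q=w[m].mean(0) if m.any() else w[0]*0;print(cam,k,m.sum(),np.hypot(*q).round(4),np.degrees(np.arctan2(q[1],q[0])).round(1))
E
python3 -c "
from way import *
way(P(26.5),[27,26.5,26,25.5,25,24.5,24,23.5,23])"
```

```text
top -148 176 0.0667 -148.5
top 140 168 0.0681 139.0
top 68 123 0.0691 67.7
top -4 87 0.0553 4.3
top -76 20 0.0658 -76.4
scene -148 93 0.0594 -148.3
scene 140 98 0.0659 132.8
scene 68 78 0.0742 64.8
scene -4 80 0.064 5.1
scene -76 49 0.067 -69.1
27 [0.001, 0.001]
26.5 [0.0, 0.0]
26 [-0.001, -0.001]
25.5 [-0.002, -0.002]
25 [-0.002, -0.003]
24.5 [-0.003, -0.003]
24 [-0.004, -0.004]
23.5 [-0.005, -0.005]
23 [-0.006, -0.006]
```

Emit:
move_arm(
  deltas=[-0.003,-0.0025,0,0,0,0,0,-0.0045,-0.004,0,0,0,0,0,-0.0055,-0.005,0,0,0,0,0,-0.0065,-0.006,0,0,0,0,0,-0.0075,-0.007,0,0,0,0,0,-0.0085,-0.008,0,0,0,0,0,-0.0093,-0.0085,0,0,0,0,0,-0.0098,-0.009,0,0,0,0,0,-0.0098,-0.009,0,0,0,0,0,-0.0098,-0.009,0,0,0,0,0,-0.0045,-0.004,0,0,0,0,0,-0.0045,-0.004,-0.03,0,0,0,0],
)

```text
t: 12.9
tool_pos: [0.6878, -0.0119, 0.0863]
orientation: [-0.5, -3.095, 0.0]
force: [0.3, 0.3, 0.5]
opening: 0.0001
gripper_force: 0.0
```

Emit:
move_arm(
  deltas=[0,0,-0.05,0,0,0,0,0,0,-0.1,0,0,0,0,0,0,-0.14,0,0,0,0,0,0.05,-0.14,0,0,0,0,0,0.11,-0.14,0,0,0,0,0,0.17,-0.14,0,0,0,0,0,0.23,-0.14,0,0,0,0,0,0.29,-0.14,0,0,0,0,0,0.345,-0.14,0,0,0,0,0,0.345,-0.14,0,0,0,0],
)

```text
t: 14.15
tool_pos: [0.798, 0.32, 0.2226]
orientation: [-0.492, -3.097, 0.003]
force: [-0.4, -0.0, -2.1]
opening: 0.0003
gripper_force: 0.0
```

```bash
python3 look.py 4; python3 - <<'E'
import cv2
a=cv2.imread("pics/top4.png")[125:260,240:360];cv2.imwrite("pics/c4.png",cv2.resize(a,None,fx=4.4,fy=4.4,interpolation=2))
E
```

```text
top 2466 block mod72: -6.799999999999585 -6.872358366775513 -> want -7
scene 1321 block mod72: -6.499999999999581 -6.918537675847935 -> want -7
14.25
```

View pics/c4.png

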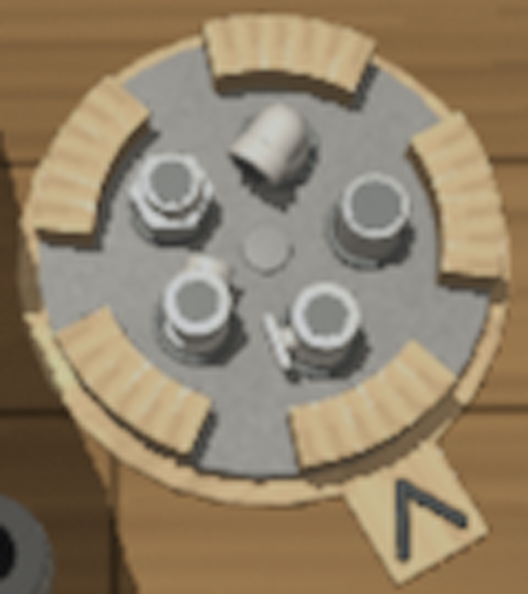

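The valve at crop (325,320) now lines up with the V. Its rim block reads -150.9° against about -151° for the pointer, and the arm is clear.

```bash
python3 -c "
from plant import robot
print(robot.close_job())"
```

```text
the job is handed in; nothing more can be done
None
```

The ball valve stands in line with the V pointer, within about half a degree by the camera measurements. The carousel is at rest with the arm clear, and the job was handed in at about 14 s.

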